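# Clip a spring-hook test probe onto the contact bar of a test fixture

### The arm

A 6-joint arm with a two-finger parallel gripper is mounted at the origin on a cart in front of the work surface, level with it; the furniture and walls round the work are solid. World frame = base frame: x ahead of the robot, y to its left, z up, the work surface at z = 0. Lengths are in mm, angles in rad, forces in N, time in s.
With the tool pointing down it reaches from about 400 to 925 mm from the base axis. Payload 3.4 kg.
Tool frame: the origin (TCP) lies midway between the tips of the shut fingers; the grasp point (between the pads) lies 19 mm behind it; z points along the fingers, y is the line along which they close (so a half turn about z gives the same grasp; the last joint's range is limited). The gripper opens to 85 mm and grips with 20 to 120 N. Pads are 22 mm wide; open, the fingers measure 114 mm over their backs; the gripper's body (76 mm by 85 mm) begins 54 mm behind the grasp point. The pads swing forward as they close: fully open they stand 13 mm farther back than shut.
Start: joints at [1.123, 0.307, 1.506, -0, 1.328, -0.073], TCP at [210.523, 535.081, 231.305] pointing down, gripper open.
Joint ranges: [-3.12, 3.12], [-1.05, 2.28], [0.14, 2.33], [-1.42, 4.57], [0.1, 2.73], [-2.68, 2.68]. Speed limits (rad/s): [2.57, 2.57, 3.14, 3.14, 3.14, 3.14].

### API

Orientations are given as a unit quaternion [w, x, y, z].
In Python, from bench import sense, cams, manip, nets gives the robot as it stands.
- The arm moves only by the tool servo_tool, never from a script. Its argument "plan" is text: rows parted by semicolons, each of 7 numbers parted by spaces: the shift along the world's x, y, z normalised to -1 to 1, where 1 is 0.025 m, then the turn, a rotation vector about the world's x, y, z normalised to -1 to 1, where 1 is 4 degrees, then the closure, from 0 (fully open) to 1 (shut). A call has 1 to 20 rows; each row shifts and turns the commanded pose from where the row before left it; what a row does not reach is not made up. A row lasts 1/10 s, in which the tool goes at most 50 mm and 8.59 degrees, less where a joint would pass 70% of its speed; a pose out of reach is approached as far as the arm can. A call with a number of a shift or a turn outside -1 to 1 is refused whole. A call with a gripper value outside its range is refused whole. The fingers move at their own pace and stop on an object; the grip force is fixed at half the most. Time passes only in rows, so rows that do not move let the fingers close. It gives the time, the measured TCP pose, the force, the opening and the grip force at its end, in the units of the state.
- sense(): the state, without advancing time (a new reading comes with each control period).
- cams.get_image(name): name is "side" or "top"; returns a dict with "pixels" (480x640x3 uint8, blue, green, red), "fov_y" (degrees; the focal length in pixels is half the picture's height over the tangent of half this angle, whatever the lens; pixels are square), "cx", "cy" (the principal point, pixels), "view" (4x4, takes a point from world to camera coordinates). Camera axes: x right, y down, z forward; pixel columns grow to the right and rows downward; lengths in mm; the calibration is good to about 2 mm. A picture is of the moment at which its call begins. There is no depth.
- manip.close_job(): hands the job in; it is judged then, once.
Trained networks look in the newest picture that a camera, given by its name, has taken for a name from the list of things; names that differ only in an ending like _2 or _b are one class to them, and where a whole thing is asked for, a point or a joint stands for the part that bears it (a point fixed in the world has none). Each returns a list of dicts, best first, with "confidence" (0 to 1); they miss things now and then, are a little off and sometimes report something else, mostly with a low value. They report only what shows in the picture. A call takes as long as a camera call. They do not tell look-alikes from the thing itself.
- nets.search_frame(camera, label): "centre" ([x, y, z] in mm, in world coordinates, good to about 4 mm: the middle of the surface that is visible of it).
- nets.mark_of(camera, label): "centre" ([x, y, z] in mm, in world coordinates, good to about 4 mm: a listed point, or the origin of a listed thing).
The state is a dict: "time_s": time; "joint_positions": joint angles; "qvel": joint speeds; "effort": joint torques, N m; "tool_pos": TCP position; "tcp_rot": TCP orientation; "ft_force": force on the tool from outside, world axes, zero at the start; "wrist_torque": the same for the moment, N m; "finger_gap": finger opening in mm; "finger_force": force on a finger pad.
Only numpy, scipy, OpenCV 4.12 (cv2) and the standard library are available. Lean on these libraries where they do the work, as an engineer would, in place of code of your own. Each camera call takes 0.05 s, during which the arm holds its last target. There are 200 camera calls.

### The job

Lift the spring-hook test probe off its parking stand, stand its foot upright on the two rails of the test fixture with the hook hanging in the channel and pointing at the cross bar, and press the plunger so that the hook goes down past the bar. Keeping it pressed and upright, slide the probe along the rails until the hook's stem comes gently up against the bar, then ease the plunger up so that the hook catches the bar from below, and let go, leaving the probe clipped upright on the fixture. Never push or pull hard on the hook or the delicate sprung bar, and leave the vial, the tub and the loupe alone.

Things in the scene. Friction and masses are not known exactly. Their poses are not given: they have to be found in the camera images.
- probe: Loose upright black test probe, 108 mm tall, about 0.13 kg. Origin: centre of the underside of its foot (34 x 30 x 12 mm, x by y by z); z up, x the way its hook points; a brass stud sticks out at the back (-x). Over the foot a round barrel, 28 mm across, ends 44 mm up; above it a thin stem carries the plunger head. Starts on the stand, foot on its ribs.
- probe_grip (a point): Centre of the probe's plunger head, a black rounded block 24 x 22 x 28 mm (probe x by y by z), 94 mm above the foot's underside while unpressed. The whole probe can be carried by it. 36 mm of thin stem lie between head and barrel while unpressed.
- plunger (a joint): How far the plunger is pressed, m: 0 unpressed, 0.022 at its hard stop. The spring returns it; it pushes back with 1.5 N at 0, rising by 0.15 N per mm to 4.8 N at the stop. The hook moves with it.
- hook: Steel hook under the probe, moves with the plunger. Origin = the probe's while unpressed. Stem 5 x 5 mm down from the origin; at its end a lip (5 mm wide, 4 thick) reaches +11.5 mm in x and ends in an upturned tip 2.5 mm thick, 2 mm high; the crook between is 6.5 mm long. Unpressed, the lip's upper face is 4 mm and the lowest point 8 mm below the foot. Over 10 N bends it.
- fixture: Fixed test fixture, 150 x 76 mm. Origin: centre of its underside; z up, x along its rails. Two flat aluminium rails, 130 mm long, 10 mm wide, at y = +13 and -13 mm, tops 48 mm up; between them a channel 16 mm wide, its floor 8 mm up. A round steel cross bar, 5 mm thick, held by brass nuts outside the rails, crosses the channel along y.
- stand: Fixed grey parking stand, base 70 x 54 mm, with two ribs 20 mm high that carry the probe's foot. Origin: centre of its underside; the probe starts about at its centre, turned like it.
- vial: Bystander: vial with a black cap, 32 mm across, 71 mm tall, origin under its centre.
- tub: Bystander: black screw tub, 37 mm across, 42 mm tall, origin under its centre.
- loupe_1: Bystander: black eye loupe, 33 mm across, 32 mm tall, origin under its centre.
- rail_top (a point): Middle of the fixture's channel, level with the rail tops; axes as the fixture's. The bar's centre is 14 mm below it, anywhere from x = -18 to +18 mm: not reported, to be seen or felt. An unpressed hook passes above the bar, the hook's tip passes under it when the plunger is pressed over 15 mm; clipped on, the plunger stands at 12.5 mm.
- bar_shift (a joint): How far the cross bar is pushed along the fixture's +x from its own setting, m; 0 at the start wherever the bar is set, so it does not tell the bar's place. The bar is sprung and gives way along x by 1 mm per 0.8 N; pushed more than 5 mm off its setting it is overstretched. It does not give up or down.
Things that resemble listed ones, but are neither listed nor needed, are in the scene too. Of the things shaped like the probe, the black one is meant.

How it is judged (in metres and radians):
On the way:
1. the probe's foot rests on the rails of the fixture and the plunger is pressed more than 16 mm (value of joint plunger above 0.016 m and contact force between probe and fixture above 2 N and z of probe in the frame of fixture between 0.0455 and 0.051 m), for 0.2 s.
At the end, for the whole second after the job is handed in: The probe stands on the rail tops (2.5 mm), upright (0.1 rad), within 6 mm of the channel's middle and 0.3 rad of its direction, at rest; the bar lies in the hook's crook, so the plunger stays at 11.2 to 13.8 mm and the hook pulls on the bar with over 1.5 N (value of joint plunger between 0.0112 and 0.0138 m and contact force between hook and anything else above 1.5 N and z of probe in the frame of fixture between 0.0455 and 0.0505 m and y of probe in the frame of fixture between -0.006 and 0.006 m and angle between the x axis of probe and the x axis of fixture, either way round below 0.3 rad and angle between probe's own z axis and vertical below 0.1 rad and linear speed of probe below 0.02 m/s); the robot touches nothing.
It fails at once if the cross bar is pushed more than 5 mm off its setting (overstretched) (value of joint bar_shift above 0.005 m or value of joint bar_shift below -0.005 m).
It fails at once if the hook is loaded with more than 10 N (bent hook or bar) (contact force between hook and anything else above 10 N).
It fails at once if the probe bears on the fixture with more than 20 N (contact force between probe and fixture above 20 N).
It fails at once if the probe is tipped by more than 0.12 rad while its plunger is pressed (angle between probe's own z axis and vertical above 0.12 rad and value of joint plunger above 0.01 m).
It fails at once if the vial, the tub or the loupe is moved by more than 20 mm (distance of any of vial, tub, loupe_1 from where it was at the start of the episode above 0.02 m).
It also fails if it takes over 45 s, if anything falls off the work surface, if the arm or the gripper's body presses on something with over 40 N, if the wrist force passes 120 N, or if a joint passes its speed limit or range.

## Working session

There is one attempt and no reset: what is moved stays moved. The work goes in short steps, Python scripts to look and compute and a tool call to move; the robot and the scene stay as the last step left them, time stands still between calls to the robot, and variables do not carry over. Pictures are saved under pics/ and viewed, at most 10 in all, crops included, and the job is handed in when it is done.

Besides the shell and the picture viewer there is one more tool, called after "Request:" by a JSON object that holds its "method" and its "body". servo_tool: Moves the arm, as the interface text tells. Scaled input: -1 to 1 covers 0.025 m each way for a shift and 4 degrees each way for a turn. Its arguments: {"type":"object","properties":{"plan":{"type":"string"}},"required":["plan"]}

```bash
mkdir -p pics; cat > h.py <<'E'
import numpy as np, cv2
from bench import sense, cams, manip, nets
def grab(n):
    im=cams.get_image(n); f=240/np.tan(np.radians(im['fov_y'])/2)
    K=np.array([[f,0,im['cx']],[0,f,im['cy']],[0,0,1]]); return im['pixels'],K,np.array(im['view'])
def proj(K,V,p):
    c=V@np.append(p,1); q=K@c[:3]; return q[:2]/q[2]
def tri(obs): # list of (K,V,(u,v))
    A=[]
    for K,V,(u,v) in obs:
        P=K@V[:3]; A+= [u*P[2]-P[0], v*P[2]-P[1]]
    A=np.array(A); A/=np.linalg.norm(A[:,:3],axis=1)[:,None]
    return np.linalg.lstsq(A[:,:3],-A[:,3],rcond=None)[0]
def onz(K,V,uv,z):
    R=V[:3,:3];t=V[:3,3];c=-R.T@t;d=R.T@np.linalg.inv(K)@np.array([uv[0],uv[1],1]);return c+d*(z-c[2])/d[2]
E
python3 - <<'E'
from h import *
for n in ('side','top'):
    p,K,V=grab(n); cv2.imwrite(f'pics/{n}1.png',p); print(n,K[0,0],K[:2,2],(-V[:3,:3].T@V[:3,3]).round(),V[:3,:3].round(2).tolist())
    for l in ('probe','probe_grip','fixture','rail_top','stand','vial','tub','loupe_1','hook'):
        print(l,[(np.round(d['centre']).tolist(),round(d['confidence'],2),proj(K,V,d['centre']).round().tolist()) for d in nets.mark_of(n,l)])
print(sense())
E
```

```text
side 540.1073535856893 [318.93108881 239.20218094] [1174.  418. 1123.] [[-0.48, 0.88, -0.01], [0.71, 0.38, -0.59], [-0.51, -0.29, -0.81]]
probe [([529.0, 258.0, 17.0], 0.92, [395.0, 294.0]), ([448.0, 137.0, 17.0], 0.78, [364.0, 250.0]), ([457.0, 469.0, 11.0], 0.77, [491.0, 309.0])]
probe_grip [([436.0, 280.0, 11.0], 0.57, [419.0, 270.0]), ([393.0, 398.0, 13.0], 0.51, [471.0, 276.0])]
fixture [([489.0, -153.0, -0.0], 0.88, [257.0, 222.0]), ([488.0, -152.0, 49.0], 0.24, [256.0, 210.0])]
rail_top [([486.0, -153.0, 47.0], 0.8, [256.0, 210.0])]
stand [([448.0, 131.0, 2.0], 0.68, [361.0, 252.0])]
vial [([430.0, -1.0, -1.0], 0.62, [319.0, 228.0])]
tub [([567.0, 6.0, 1.0], 0.54, [295.0, 268.0])]
loupe_1 [([625.0, -311.0, 0.0], 0.47, [178.0, 236.0])]
hook [([448.0, 133.0, -3.0], 0.34, [362.0, 254.0])]
top 492.761538707723 [330.60372295 236.12235343] [ 361.   69. 1403.] [[-0.03, -1.0, 0.0], [-0.99, 0.03, -0.13], [0.13, -0.0, -0.99]]
probe [([460.0, 467.0, 14.0], 0.68, [188.0, 271.0]), ([529.0, 254.0, 15.0], 0.62, [263.0, 245.0]), ([447.0, 133.0, 20.0], 0.61, [306.0, 272.0])]
probe_grip [([400.
[... 467 characters left out ...]
': 1.0, 'joint_positions': array([ 1.12249368e+00,  3.06801711e-01,  1.50639439e+00,  2.17066109e-05,
        1.32839404e+00, -7.35036981e-02]), 'qvel': array([ 0.0003217 , -0.00123782, -0.00091261, -0.00084897,  0.00158676,
        0.00026433]), 'effort': array([-7.91430703e-04, -4.57485294e+01, -2.52337503e+01,  8.09351690e-06,
        1.04124989e-03,  9.43713673e-06]), 'tool_pos': array([210.5215836 , 535.08761982, 231.30603948]), 'tcp_rot': array([-9.85555538e-06,  1.86307094e-01,  9.82491561e-01,  3.93088768e-06]), 'ft_force': array([-0.186958  , -0.1575745 , -0.65715273]), 'wrist_torque': array([0.02312393, 0.03542444, 0.0233476 ]), 'finger_force': 0.0, 'finger_gap': 85.22161831660131}
```

```bash
python3 - <<'E'
import cv2,numpy as np
s=cv2.imread('pics/side1.png');t=cv2.imread('pics/top1.png')
a=cv2.resize(s[195:335,150:550],None,fx=2,fy=2,interpolation=cv2.INTER_CUBIC)
b=cv2.resize(t[180:320,150:550],None,fx=2,fy=2,interpolation=cv2.INTER_CUBIC)
cv2.imwrite('pics/a.png',np.vstack([a,b]))
c=cv2.resize(s[170:260,210:310],(400,360),interpolation=cv2.INTER_CUBIC)
d=cv2.resize(t[210:300,360:460],(400,360),interpolation=cv2.INTER_CUBIC)
cv2.imwrite('pics/b.png',np.hstack([c,d]))
E
```

```text
(no output)
```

View pics/a.png

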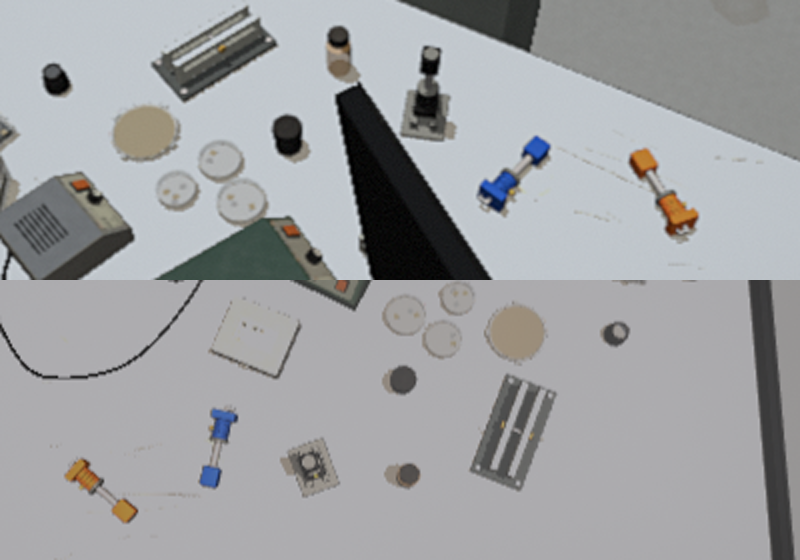

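View pics/b.png

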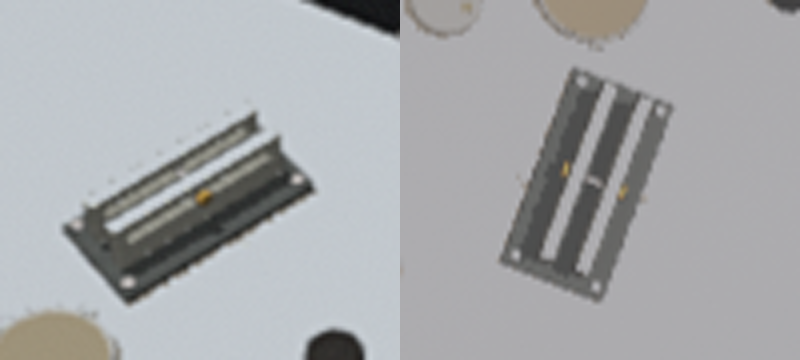

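```bash
python3 - <<'E'
from h import *
s=cv2.imread('pics/side1.png');t=cv2.imread('pics/top1.png')
a=cv2.resize(s[210:270,335:395],(400,400),interpolation=cv2.INTER_CUBIC)
b=cv2.resize(t[243:303,275:335],(400,400),interpolation=cv2.INTER_CUBIC)
cv2.imwrite('pics/c.png',np.clip(np.hstack([a,b]).astype(float)*1.3,0,255))
_,Kt,Vt=grab('top'); _,Ks,Vs=grab('side')
f=lambda u,v:(360+(u-400)/4-.375,210+v/4-.375)
c=[onz(Kt,Vt,f(*q),0 if 1 else 0) for q in [(572,68),(672,106),(602,302),(500,262)]]
print(np.round(c,1),np.mean(c,0))
for a,b in((0,3),(1,2)): d=c[a]-c[b]; print('yaw',np.degrees(np.arctan2(d[1],d[0])),np.linalg.norm(d))
n=[onz(Kt,Vt,f(*q),34) for q in [(566,170),(622,191),(595,182)]];print('nuts',np.round(n,1))
# white rails
g=t[210:300,360:460].astype(int); m=((g.min(2)>195)).astype(np.uint8)
print(np.unique(g.min(2)//10*10,return_counts=True))
k,lab,st,ce=cv2.connectedComponentsWithStats(m)
for i in range(1,k):
    if st[i,4]>30:
        r=cv2.minAreaRect(np.argwhere(lab==i)[:,::-1].astype(np.float32)); p=cv2.boxPoints(r)+[360,210]
        print(st[i],np.round([onz(Kt,Vt,q,48) for q in p],1).tolist())
E
```

```text
[[ 572.5 -146.3    0. ]
 [ 542.9 -216.8    0. ]
 [ 404.2 -159.6    0. ]
 [ 434.5  -88.5    0. ]] [ 488.54288752 -152.78285367    0.        ]
yaw -22.731256944574604 149.6109179986263
yaw -22.427833142620546 150.05093203666172
nuts [[ 495.5 -133.5   34. ]
 [ 479.7 -171.8   34. ]
 [ 486.6 -153.3   34. ]]
(array([ 60,  70,  80,  90, 100, 110, 120, 130, 140, 150, 160, 170]), array([  11,  312,  107,  144,  397,   84,  229,   95,  108,  196,  185,
       7132]))[ WARN:0@0.191] global loadsave.cpp:1063 imwrite_ Unsupported depth image for selected encoder is fallbacked to CV_8U.
```

View pics/c.png

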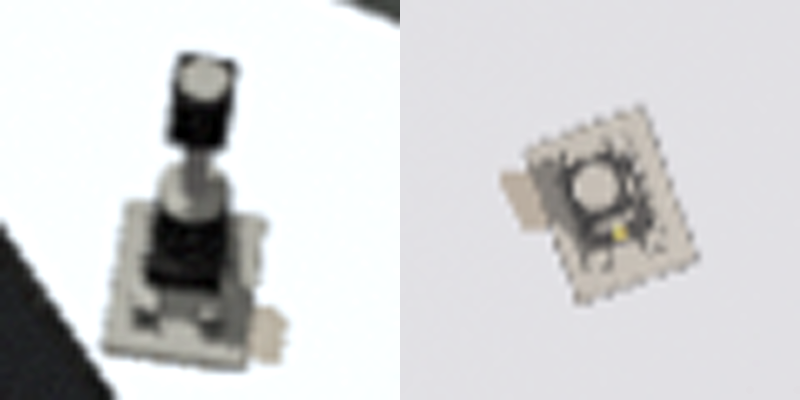

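```bash
python3 - <<'E'
from h import *
_,Kt,Vt=grab('top'); _,Ks,Vs=grab('side')
f=lambda u,v:(275+(u-400)/6.667-.43,243+v/6.667-.43)
P=tri([(Kt,Vt,f(597,187)),(Ks,Vs,(335+203/6.667-.43,210+78/6.667-.43))]);print('head top',P)
c=[onz(Kt,Vt,f(*q),4) for q in [(528,150),(642,105),(698,262),(580,303)]];print(np.round(c,1),np.mean(c,0))
for a,b in((0,3),(1,2)): d=c[a]-c[b]; print('yaw',np.degrees(np.arctan2(d[1],d[0])),np.linalg.norm(d))
print('stud',onz(Kt,Vt,f(620,232),40), 'head z108+20', onz(Kt,Vt,f(597,187),128))
for n in ('top','side'): print([(np.round(d['centre'],1),round(d['confidence'],2)) for d in nets.mark_of(n,'probe_grip')])
E
```

```text
head top [445.5999408  133.02954399 126.48168526]
[[470.  169.    4. ]
 [487.9 120.    4. ]
 [420.4  97.7   4. ]
 [404.5 148.1   4. ]] [445.73304641 133.68799707   4.        ]
yaw 17.662531822207914 68.76031627419908
yaw 18.247578891593875 71.06539161648499
stud [432.17897544 128.92971309  40.        ] head z108+20 [445.23659268 133.57996172 128.        ]
[(array([437.7, 275. ,  15.4]), 0.62), (array([395.3, 396.6,   9. ]), 0.49), (array([445.9, 136.9, 115.8]), 0.43)]
[(array([436.3, 277.2,  12.2]), 0.66), (array([449.3, 137.8, 114.4]), 0.56), (array([392.6, 403.3,  16.3]), 0.56)]
```

Request:
{"method": "servo_tool", "body": {"plan": "0.553 -0.945 0 0 0 -0.743 0;0.553 -0.945 0 0 0 -0.743 0;0.553 -0.945 0 0 0 -0.743 0;0.553 -0.945 0 0 0 -0.743 0;0.553 -0.945 0 0 0 -0.743 0;0.553 -0.945 0 0 0 -0.743 0;0.553 -0.945 0 0 0 -0.743 0;0.553 -0.945 0 0 0 -0.743 0;0.553 -0.945 0 0 0 -0.743 0;0.553 -0.945 0 0 0 -0.743 0;0.553 -0.945 0 0 0 -0.743 0;0.553 -0.945 0 0 0 -0.743 0;0.553 -0.945 0 0 0 -0.743 0.2;0.553 -0.945 0 0 0 -0.743 0.4;0.553 -0.945 0 0 0 -0.743 0.4;0.553 -0.945 0 0 0 -0.743 0.4;0.553 -0.945 0 0 0 -0.743 0.4;0 0 0 0 0 0 0.4;0 0 0 0 0 0 0.4"}}

```text
time_s: 3.2
tool_pos: [445.6, 133.2, 231.3]
tcp_rot: [-0.0, 0.588, 0.809, 0.0]
ft_force: [-0.2, 0.3, 1.4]
finger_gap: 51.3
finger_force: 0.0
```

Request:
{"method": "servo_tool", "body": {"plan": "0 0 -1 0 0 0 0.4;0 0 -1 0 0 0 0.4;0 0 -1 0 0 0 0.4;0 0 -0.6 0 0 0 0.4;0 0 0 0 0 0 0.4;0 0 0 0 0 0 0.4"}}

```text
time_s: 3.8
tool_pos: [445.2, 134.2, 141.5]
tcp_rot: [-0.0, 0.587, 0.809, -0.0]
ft_force: [-0.9, 0.1, -0.5]
finger_gap: 50.8
finger_force: 0.0
```

```bash
cat > look.py <<'E'
import sys
from h import *
# look.py out su sv tu tv half
o,su,sv,tu,tv,hf=sys.argv[1],*map(int,sys.argv[2:])
o2=[]
for n,u,v in(('side',su,sv),('top',tu,tv)):
    p,K,V=grab(n); cv2.imwrite(f'pics/{o}_{n}.png',p); o2.append(cv2.resize(p[v-hf:v+hf,u-hf:u+hf],(400,400),interpolation=cv2.INTER_CUBIC))
cv2.imwrite(f'pics/{o}.png',np.clip(np.hstack(o2)*1.2,0,255).astype(np.uint8))
E
python3 look.py d 365 230 305 268 40
```

```text
(no output)
```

View pics/d.png

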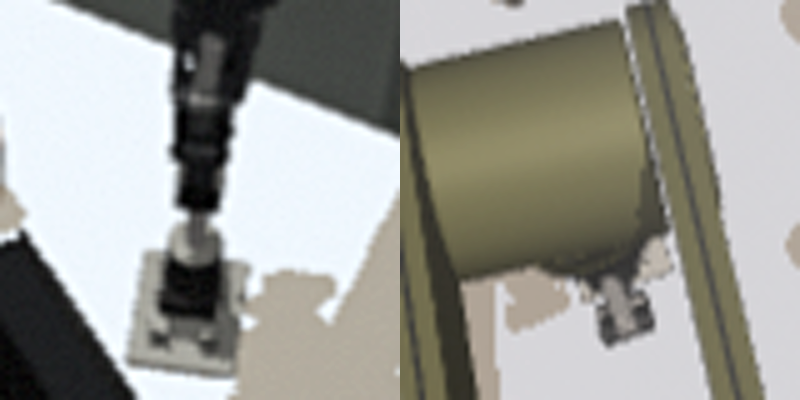

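Request:
{"method": "servo_tool", "body": {"plan": "0 0 -0.6 0 0 0 0.4;0 0 -0.6 0 0 0 0.4;0 0 -0.65 0 0 0 0.4;0 0 0 0 0 0 0.4;0 0 0 0 0 0 0.4"}}

```text
time_s: 4.4
tool_pos: [446.1, 133.7, 95.8]
tcp_rot: [0.0, 0.588, 0.809, 0.0]
ft_force: [-0.1, -0.3, 0.4]
finger_gap: 51.4
finger_force: 0.0
```

Request:
{"method": "servo_tool", "body": {"plan": "0 0 0 0 0 0 0.55;0 0 0 0 0 0 0.6;0 0 0 0 0 0 0.65;0 0 0 0 0 0 0.7;0 0 0 0 0 0 0.75;0 0 0 0 0 0 0.85;0 0 0 0 0 0 0.9;0 0 0 0 0 0 0.9"}}

```text
time_s: 5.2
tool_pos: [445.8, 133.5, 95.1]
tcp_rot: [0.0, 0.588, 0.809, 0.0]
ft_force: [1.0, 0.6, 0.7]
finger_gap: 23.1
finger_force: 59.3
```

Request:
{"method": "servo_tool", "body": {"plan": "0 0 0.4 0 0 0 1;0 0 0.8 0 0 0 1;0 0 1 0 0 0 1;0 0 1 0 0 0 1;0 0 0.8 0 0 0 1;0.03 -0.4 0 0 0 -0.36 1;0.06 -0.8 0 0 0 -0.725 1;0.06 -0.8 0 0 0 -0.725 1;0.06 -0.8 0 0 0 -0.725 1;0.06 -0.8 0 0 0 -0.725 1;0.06 -0.8 0 0 0 -0.725 1;0.06 -0.8 0 0 0 -0.725 1;0.06 -0.8 0 0 0 -0.725 1;0.06 -0.8 0 0 0 -0.725 1;0.06 -0.8 0 0 0 -0.725 1;0.06 -0.8 0 0 0 -0.725 1;0.06 -0.8 0 0 0 -0.725 1;0.06 -0.8 0 0 0 -0.725 1;0.06 -0.8 0 0 0 -0.725 1;0.03 -0.26 0 0 0 -0.365 1"}}

```text
time_s: 7.2
tool_pos: [465.6, -144.9, 193.9]
tcp_rot: [-0.001, 0.833, 0.553, -0.001]
ft_force: [-0.3, -0.5, -1.5]
finger_gap: 23.1
finger_force: 59.2
```

Request:
{"method": "servo_tool", "body": {"plan": "0 0 0 0 0 0 1;0 0 0 0 0 0 1;0 0 0 0 0 0 1;0 0 0 0 0 0 1"}}

```text
time_s: 7.6
tool_pos: [466.3, -142.2, 195.0]
tcp_rot: [-0.0, 0.832, 0.555, -0.0]
ft_force: [0.1, -0.7, -1.3]
finger_gap: 23.5
finger_force: 59.2
```

Request:
{"method": "servo_tool", "body": {"plan": "0 0 -0.6 0 0 0 1;0 0 -0.8 0 0 0 1;0 0 -0.7 0 0 0 1;0 0 -0.3 0 0 0 1;0 0 0 0 0 0 1;0 0 0 0 0 0 1;0 0 0 0 0 0 1;0 0 0 0 0 0 1"}}

```text
time_s: 8.4
tool_pos: [467.2, -143.3, 135.9]
tcp_rot: [0.001, 0.832, 0.555, 0.001]
ft_force: [0.1, -0.6, -1.8]
finger_gap: 23.3
finger_force: 59.1
```

```bash
python3 look.py e 260 200 408 255 42; python3 - <<'E'
from h import *
print(sense()['tool_pos'],sense()['ft_force'])
for n in('side','top'):
  for l in('probe','fixture','rail_top','probe_grip'):
    print(n,l,[(np.round(d['centre'],1),round(d['confidence'],2)) for d in nets.mark_of(n,l) if d['centre'][1]<0])
E
```

```text
[ 466.91750045 -143.20908454  135.65331787] [-0.22274844 -0.01155758 -1.5099959 ]
side probe []
side fixture [(array([ 488.4, -151.9,    0.8]), 0.75)]
side rail_top [(array([ 487.7, -151.4,   50.5]), 0.93)]
side probe_grip [(array([ 469.1, -142.9,  152. ]), 0.6)]
top probe [(array([ 470.3, -146.6,   60.9]), 0.5)]
top fixture []
top rail_top [(array([ 490.9, -151.8,   48.7]), 0.74)]
top probe_grip [(array([564.1,  -2. ,  -1.8]), 0.35), (array([ 6.288e+02, -3.082e+02, -1.000e-01]), 0.34)]
```

View pics/e.png

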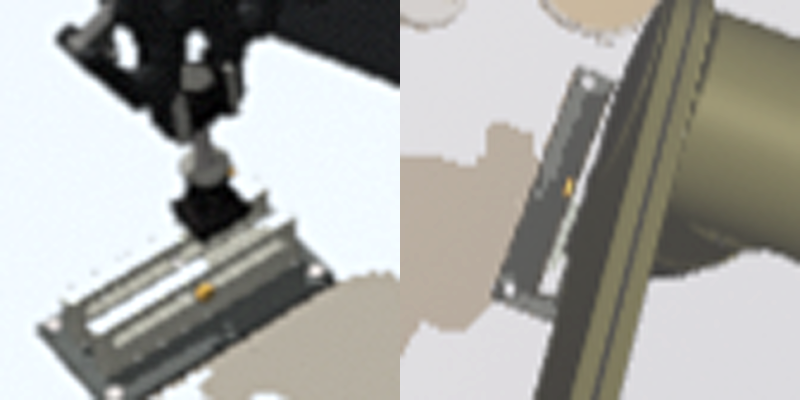

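Request:
{"method": "servo_tool", "body": {"plan": "0 0 -0.18 0 0 0 1;0 0 -0.18 0 0 0 1;0 0 0 0 0 0 1;0 0 0 0 0 0 1"}}

```text
time_s: 9.3
tool_pos: [466.3, -143.0, 125.7]
tcp_rot: [-0.0, 0.832, 0.555, -0.0]
ft_force: [0.5, 0.1, -0.9]
finger_gap: 23.0
finger_force: 59.2
```

Request:
{"method": "servo_tool", "body": {"plan": "0 0 -0.08 0 0 0 1;0 0 0 0 0 0 1;0 0 0 0 0 0 1"}}

```text
time_s: 9.6
tool_pos: [466.5, -143.0, 124.1]
tcp_rot: [-0.0, 0.832, 0.555, -0.0]
ft_force: [0.1, 0.1, -1.0]
finger_gap: 23.4
finger_force: 59.2
```

Request:
{"method": "servo_tool", "body": {"plan": "0 0 -0.08 0 0 0 1;0 0 0 0 0 0 1;0 0 0 0 0 0 1"}}

```text
time_s: 9.9
tool_pos: [466.8, -143.1, 122.3]
tcp_rot: [0.0, 0.832, 0.555, 0.0]
ft_force: [-0.5, -0.2, 0.5]
finger_gap: 23.2
finger_force: 59.5
```

Request:
{"method": "servo_tool", "body": {"plan": "0 0 -0.08 0 0 0 1;0 0 0 0 0 0 1;0 0 0 0 0 0 1"}}

```text
time_s: 10.2
tool_pos: [466.8, -143.1, 120.1]
tcp_rot: [0.0, 0.832, 0.555, 0.0]
ft_force: [-0.3, 0.1, 2.0]
finger_gap: 23.0
finger_force: 59.6
```

Request:
{"method": "servo_tool", "body": {"plan": "0 0 -0.1 0 0 0 1;0 0 -0.1 0 0 0 1;0 0 -0.1 0 0 0 1;0 0 -0.1 0 0 0 1;0 0 0 0 0 0 1;0 0 0 0 0 0 1"}}

```text
time_s: 10.8
tool_pos: [466.9, -143.2, 110.1]
tcp_rot: [0.0, 0.832, 0.555, 0.0]
ft_force: [0.9, -0.5, 2.7]
finger_gap: 23.2
finger_force: 59.9
```

Request:
{"method": "servo_tool", "body": {"plan": "0 0 -0.08 0 0 0 1;0 0 -0.08 0 0 0 1;0 0 -0.08 0 0 0 1;0 0 0 0 0 0 1;0 0 0 0 0 0 1;0 0 0 0 0 0 1;0 0 0 0 0 0 1"}}

```text
time_s: 11.5
tool_pos: [466.9, -143.2, 104.2]
tcp_rot: [0.0, 0.832, 0.555, 0.0]
ft_force: [1.4, -0.5, 4.2]
finger_gap: 23.6
finger_force: 59.9
```

```bash
python3 look.py f 260 205 408 255 35;python3 -c "
from h import *
print(sense()['tool_pos'],sense()['ft_force'])"
```

```text
[ 466.84789621 -143.17224625  104.18342958] [ 1.47306428 -1.64350663  5.05306224]
```

View pics/f.png

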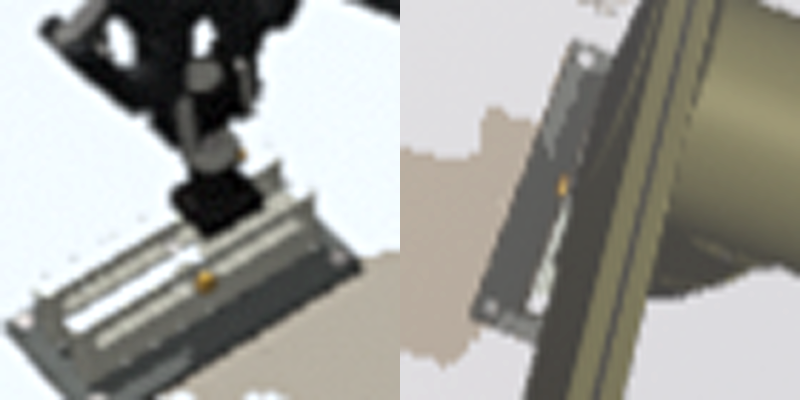

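Request:
{"method": "servo_tool", "body": {"plan": "0.074 -0.031 0 0 0 0 1;0.074 -0.031 0 0 0 0 1;0.074 -0.031 0 0 0 0 1;0.074 -0.031 0 0 0 0 1;0.074 -0.031 0 0 0 0 1"}}

```text
time_s: 12.1
tool_pos: [475.1, -146.7, 103.7]
tcp_rot: [-0.001, 0.832, 0.555, -0.001]
ft_force: [-2.6, 1.5, 4.4]
finger_gap: 23.7
finger_force: 59.9
```

Request:
{"method": "servo_tool", "body": {"plan": "0.037 -0.0155 0 0 0 0 1;0.037 -0.0155 0 0 0 0 1;0.037 -0.0155 0 0 0 0 1"}}

```text
time_s: 12.4
tool_pos: [478.5, -148.1, 104.0]
tcp_rot: [-0.0, 0.832, 0.555, -0.0]
ft_force: [-2.3, 2.0, 3.4]
finger_gap: 23.1
finger_force: 59.9
```

Request:
{"method": "servo_tool", "body": {"plan": "0.037 -0.0155 0 0 0 0 1;0 0 0 0 0 0 1"}}

```text
time_s: 12.6
tool_pos: [479.7, -148.6, 104.1]
tcp_rot: [0.0, 0.832, 0.555, 0.0]
ft_force: [-2.6, 0.2, 3.7]
finger_gap: 23.7
finger_force: 59.9
```

Request:
{"method": "servo_tool", "body": {"plan": "0.037 -0.0155 0 0 0 0 1;0 0 0 0 0 0 1"}}

```text
time_s: 12.8
tool_pos: [480.6, -148.9, 104.1]
tcp_rot: [0.0, 0.832, 0.555, 0.0]
ft_force: [-3.0, 0.4, 4.5]
finger_gap: 23.1
finger_force: 59.9
```

Request:
{"method": "servo_tool", "body": {"plan": "0.037 -0.0155 0 0 0 0 1;0 0 0 0 0 0 1"}}

```text
time_s: 13.0
tool_pos: [481.5, -149.3, 104.1]
tcp_rot: [0.0, 0.832, 0.555, 0.0]
ft_force: [-1.7, 0.5, 5.0]
finger_gap: 23.2
finger_force: 59.9
```

Request:
{"method": "servo_tool", "body": {"plan": "0.037 -0.0155 0 0 0 0 1;0 0 0 0 0 0 1"}}

```text
time_s: 13.2
tool_pos: [482.5, -149.7, 104.1]
tcp_rot: [0.0, 0.832, 0.555, 0.0]
ft_force: [-1.8, 0.7, 3.1]
finger_gap: 23.2
finger_force: 59.9
```

Request:
{"method": "servo_tool", "body": {"plan": "0.037 -0.0155 0 0 0 0 1;0 0 0 0 0 0 1"}}

```text
time_s: 13.4
tool_pos: [483.4, -150.1, 104.1]
tcp_rot: [0.0, 0.832, 0.555, 0.0]
ft_force: [-3.1, 1.3, 4.0]
finger_gap: 23.3
finger_force: 59.9
```

```bash
cat > ff.py <<'E'
from h import *
a=[]
for i in range(8): cams.get_image('side'); s=sense(); a.append(s['ft_force'])
a=np.array(a);ax=a@[.923,-.384,0]
print(s['time_s'],s['tool_pos'].round(2),a.mean(0).round(2),'axial',ax.mean().round(2),ax.std().round(2))
E
python3 ff.py
```

```text
13.8 [ 483.35 -150.11  104.12] [-2.1   0.96  3.57] axial -2.31 0.7
```

Request:
{"method": "servo_tool", "body": {"plan": "0.037 -0.0155 0 0 0 0 1;0 0 0 0 0 0 1"}}

```text
time_s: 14.0
tool_pos: [484.1, -150.4, 104.0]
tcp_rot: [-0.0, 0.832, 0.555, -0.0]
ft_force: [-2.6, 1.3, 3.6]
finger_gap: 23.3
finger_force: 59.9
```

```bash
python3 ff.py
```

```text
14.4 [ 484.07 -150.38  104.05] [-2.38  0.81  3.89] axial -2.5 0.69
```

Request:
{"method": "servo_tool", "body": {"plan": "0.037 -0.0155 0 0 0 0 1;0 0 0 0 0 0 1"}}

```text
time_s: 14.6
tool_pos: [485.0, -150.8, 104.0]
tcp_rot: [-0.0, 0.832, 0.555, -0.0]
ft_force: [-3.2, 1.4, 3.8]
finger_gap: 23.2
finger_force: 59.9
```

```bash
python3 ff.py
```

```text
15.0 [ 484.98 -150.79  104.04] [-2.67  1.34  3.63] axial -2.98 0.3
```

Request:
{"method": "servo_tool", "body": {"plan": "0.037 -0.0155 0 0 0 0 1;0 0 0 0 0 0 1"}}

```text
time_s: 15.2
tool_pos: [485.8, -151.1, 104.0]
tcp_rot: [-0.0, 0.832, 0.555, -0.0]
ft_force: [-3.7, 1.7, 4.0]
finger_gap: 23.0
finger_force: 59.9
```

```bash
python3 ff.py
```

```text
15.6 [ 485.79 -151.1   104.01] [-3.67  1.3   3.98] axial -3.89 0.45
```

Request:
{"method": "servo_tool", "body": {"plan": "-0.037 0.0155 0 0 0 0 1;0 0 0.05 0 0 0 1;0 0 0.05 0 0 0 1;0 0 0.05 0 0 0 1;0 0 0.03 0 0 0 1;0 0 0 0 0 0 1"}}

```text
time_s: 16.2
tool_pos: [485.6, -151.0, 108.9]
tcp_rot: [0.0, 0.832, 0.555, 0.0]
ft_force: [-1.3, 0.7, 3.5]
finger_gap: 23.1
finger_force: 59.8
```

```bash
python3 ff.py
```

```text
16.6 [ 485.54 -151.    108.72] [-0.89  0.6   4.17] axial -1.06 0.45
```

Request:
{"method": "servo_tool", "body": {"plan": "0 0 0.03 0 0 0 1;0 0 0 0 0 0 1"}}

```text
time_s: 16.8
tool_pos: [485.5, -151.0, 109.4]
tcp_rot: [0.0, 0.832, 0.555, 0.0]
ft_force: [-0.9, -0.6, 3.0]
finger_gap: 23.1
finger_force: 59.7
```

```bash
python3 ff.py
```

```text
17.2 [ 485.44 -150.96  109.43] [0.26 0.03 2.97] axial 0.23 0.49
```

Request:
{"method": "servo_tool", "body": {"plan": "0 0 0.025 0 0 0 1;0 0 0 0 0 0 1"}}

```text
time_s: 17.4
tool_pos: [485.5, -150.9, 110.1]
tcp_rot: [0.0, 0.832, 0.555, 0.0]
ft_force: [0.7, -0.4, 2.2]
finger_gap: 23.5
finger_force: 59.7
```

```bash
python3 ff.py
```

```text
17.8 [ 485.36 -150.95  110.05] [ 1.04 -0.52  2.8 ] axial 1.16 0.46
```

Request:
{"method": "servo_tool", "body": {"plan": "0 0 0.025 0 0 0 1;0 0 0 0 0 0 1"}}

```text
time_s: 18.0
tool_pos: [485.1, -150.8, 110.6]
tcp_rot: [0.0, 0.832, 0.555, 0.0]
ft_force: [1.9, -0.6, 2.5]
finger_gap: 23.4
finger_force: 59.7
```

```bash
python3 ff.py
```

```text
18.4 [ 485.11 -150.81  110.59] [ 1.16 -0.92  3.39] axial 1.43 0.57
```

Request:
{"method": "servo_tool", "body": {"plan": "0 0 0.02 0 0 0 1;0 0 0 0 0 0 1"}}

```text
time_s: 18.6
tool_pos: [485.0, -150.8, 111.0]
tcp_rot: [-0.0, 0.832, 0.555, -0.0]
ft_force: [1.7, -0.4, 1.9]
finger_gap: 23.1
finger_force: 59.6
```

```bash
python3 ff.py
```

```text
19.0 [ 485.03 -150.76  111.02] [ 1.26 -0.67  1.92] axial 1.42 0.39
```

Request:
{"method": "servo_tool", "body": {"plan": "0 0 0.02 0 0 0 1;0 0 0 0 0 0 1"}}

```text
time_s: 19.2
tool_pos: [484.7, -150.6, 111.2]
tcp_rot: [-0.0, 0.832, 0.555, -0.0]
ft_force: [1.8, -0.7, -1.5]
finger_gap: 23.4
finger_force: 59.2
```

```bash
python3 ff.py
```

```text
19.6 [ 484.69 -150.66  111.27] [ 1.64 -0.45 -1.94] axial 1.69 0.49
```

Request:
{"method": "servo_tool", "body": {"plan": "0.01 -0.004 -0.01 0 0 0 1;0 0 0 0 0 0 1;0 0 0 0 0 0 0.85;0 0 0 0 0 0 0.75;0 0 0 0 0 0 0.65;0 0 0 0 0 0 0.5;0 0 0 0 0 0 0.4;0 0 0 0 0 0 0.4;0 0 0 0 0 0 0.4"}}

```text
time_s: 20.5
tool_pos: [485.3, -150.9, 111.3]
tcp_rot: [0.0, 0.832, 0.555, 0.0]
ft_force: [0.6, -0.7, -0.1]
finger_gap: 51.2
finger_force: 0.0
```

Request:
{"method": "servo_tool", "body": {"plan": "0 0 0.4 0 0 0 0.4;0 0 1 0 0 0 0.4;0 0 1 0 0 0 0.4;0 0 1 0 0 0 0.4;-0.8 0.6 0.6 0 0 0 0.4;-0.8 1 0.4 0 0 0 0.4;-0.4 1 0 0 0 0 0.4;0 1 0 0 0 0 0.4;0 1 0 0 0 0 0.4;0 1 0 0 0 0 0.4;0 1 0 0 0 0 0.4;0 1 0 0 0 0 0.4;0 0 0 0 0 0 0.4"}}

```text
time_s: 21.8
tool_pos: [435.1, 41.4, 222.1]
tcp_rot: [-0.0, 0.831, 0.556, 0.001]
ft_force: [-0.1, -0.0, -0.8]
finger_gap: 51.4
finger_force: 0.0
```

```bash
python3 look.py g 260 200 408 255 35; python3 -c "
from h import *
for n in('side','top'):
  for l in('probe','probe_grip','rail_top'):
    print(n,l,[(np.round(d['centre'],1),round(d['confidence'],2)) for d in nets.mark_of(n,l) if d['centre'][1]<-50])"
```

```text
side probe [(array([ 482.7, -144.5,   49.2]), 0.58)]
side probe_grip [(array([ 484.6, -147. ,  129.8]), 0.47)]
side rail_top [(array([ 486.4, -150.4,   47.8]), 0.74)]
top probe [(array([ 483.7, -151.6,   44.7]), 0.53)]
top probe_grip [(array([ 484.4, -150.3,  133.1]), 0.6)]
top rail_top [(array([ 492.9, -152.3,   48.4]), 0.8)]
```

View pics/g.png

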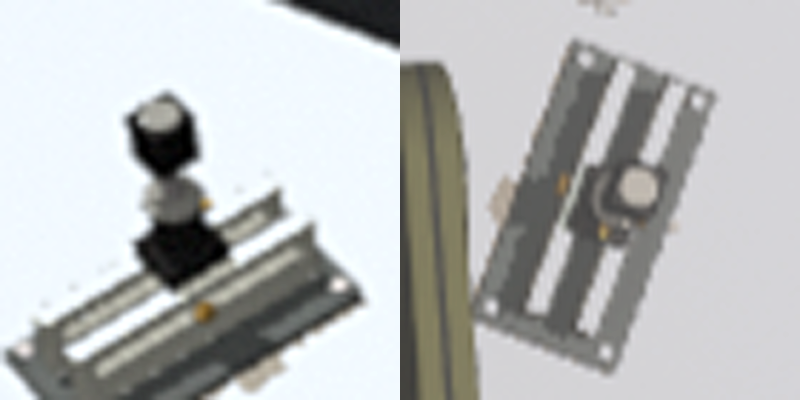

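```bash
python3 - <<'E'
from h import *
_,Kt,Vt=grab('top'); _,Ks,Vs=grab('side');k=70/400
T=lambda u,v:(373+(u-400)*k-.4,220+v*k-.4)
S=lambda u,v:(225+u*k-.4,165+v*k-.4)
P=tri([(Kt,Vt,T(638,186)),(Ks,Vs,S(158,115))]);print('headtop',P)
c=np.array([488.2,-152.2]);y=np.radians(-22.6)
R=np.array([[np.cos(y),np.sin(y)],[-np.sin(y),np.cos(y)]])
print('fix frame',R@(P[:2]-c))
# expected foot bottom/top corners for probe at fixture (-4.5,0)
for z in(48,60):
  for a,b in((17,15),(17,-15),(-17,-15),(-17,15)):
    w=np.append(c+R.T@[a-4.5,b],z)
    print(z,a,b,'top',((proj(Kt,Vt,w)+.4-[373,220])/k+[400,0]).round(),'side',((proj(Ks,Vs,w)+.4-[225,165])/k).round())
E
```

```text
headtop [ 484.26979759 -152.02527326  142.83790014]
fix frame [-3.69554969 -1.34904889]
48 17 15 top [586. 162.] side [175. 297.]
48 17 -15 top [644. 184.] side [137. 256.]
48 -17 -15 top [621. 249.] side [199. 219.]
48 -17 15 top [562. 227.] side [237. 259.]
60 17 15 top [590. 159.] side [172. 280.]
60 17 -15 top [649. 181.] side [134. 239.]
60 -17 -15 top [625. 247.] side [196. 202.]
60 -17 15 top [566. 225.] side [235. 242.]
```

```bash
python3 -c "
from h import *
print(manip.close_job())"
```

```text
the job is handed in; nothing more can be done
None
```

I've handed the job in with the black probe clipped upright on the fixture, its hook under the cross bar and the gripper clear. The result wasn't reported back; my final measurement put the top of the plunger head at 142.8 mm, against about 143.5 mm expected for a clipped probe.

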